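Set and lock the slotted stop bracket of the drive jig

ROBOT

A 6-joint arm with a two-finger parallel gripper is mounted at the origin on a cart in front of the work surface, level with it; the furniture and walls round the work are solid. World frame = base frame: x ahead of the robot, y to its left, z up, the work surface at z = 0. Lengths are in mm, angles in rad, forces in N, time in s.
With the tool pointing down it reaches from about 350 to 975 mm from the base axis. Payload 7.1 kg.
Tool frame: the origin (TCP) lies between the finger pads; the fingertips stand 14 mm ahead of it and the grasp point (between the pads) lies 5 mm behind it; z points along the fingers, y is the direction in which the jaws open and shut (so a half turn about z gives the same grasp; the last joint's range is limited). The gripper opens to 88 mm and grips with 3 to 60 N. Pads are 20 mm wide; open, the fingers measure 115 mm over their backs; the gripper's body (75 mm by 178 mm) begins 61 mm behind the grasp point.
Start: joints at [1.262, 0.423, 1.63, -0, 1.089, -0.019], TCP at [178.569, 598.931, 236.675] pointing down, gripper open.
Joint ranges: [-3, 3], [-0.9, 2.11], [0.09, 2.58], [-1.31, 4.45], [0.11, 2.69], [-2.54, 2.54]. Speed limits (rad/s): [2.39, 2.39, 3.01, 3.14, 3.14, 3.14].

INTERFACE

Orientations are given as a rotation vector (axis times angle).
In Python, from workcell import get_obs, get_image, calibration, close_job, regions_of, place_of gives the robot as it stands.
- The arm moves only by the tool move_arm, never from a script. Its argument "deltas" is a list of rows, each a list of 5 numbers: the closure in counts, from 0 (fully open) to 255 (shut), then the shift along the tool's x, y, z in m, then the turn about the tool's z in rad. In form: [[grip, x, y, z, roll], ...]. A call has 1 to 5 rows; each row is the pose to reach, as a shift and turn from the pose commanded when the call began, along the tool's axes at that moment; what a row does not reach only later rows make up. A row lasts 1/12 s, in which the tool goes at most 41.7 mm and 7.16 degrees, less where a joint would pass 70% of its speed; a pose out of reach is approached as far as the arm can. A call with a gripper value outside its range is refused whole. The fingers move at their own pace and stop on an object; the grip force is fixed at half the most. Time passes only in rows, so rows that repeat a pose let the fingers close. It gives the time, the measured TCP pose, the force and the opening at its end, in the units of the state.
- get_obs(): the state, without advancing time (a new reading comes with each control period).
- get_image(name): name is "scene" or "top" or "wrist"; returns the picture (420x560x3 uint8, blue, green, red); there is no depth.
- calibration(name): a dict with "intrinsics" (3x3 intrinsics, pixels), "distortion" ([k1, k2, p1, p2, k3] as OpenCV has them; the pictures are not rectified), "world_to_cam" (4x4, takes a point from world to camera coordinates); the wrist camera has in their place "hand_eye" (4x4, takes a point from camera to tool coordinates, whose origin is the TCP and whose axes are the flange's). Camera axes: x right, y down, z forward; pixel columns grow to the right and rows downward; lengths in mm; the calibration is good to about 2 mm. A picture is of the moment at which its call begins: read the wrist's pose just before it. calibration takes no time and is no camera call.
- close_job(): hands the job in, once; it reports no verdict.
Trained networks look in the newest picture that a camera, given by its name, has taken for a name from the list of things; names that differ only in an ending like _2 or _b are one class to them, and where a whole thing is asked for, a point or a joint stands for the part that bears it (a point fixed in the world has none). Each returns a list of dicts, best first, with "conf" (0 to 1); they miss things now and then, are a little off and sometimes report something else, mostly with a low value. They report only what shows in the picture. A call takes as long as a camera call.
- regions_of(camera, name): "region" (420x560 bool, what is visible of it).
- place_of(camera, name): "location" ([x, y, z] in mm, in world coordinates, good to about 4 mm: a listed point, or the origin of a listed thing).
The state is a dict: "t": time; "qpos": joint angles; "qvel": joint speeds; "joint_torque": joint torques, N m; "ee_pos": TCP position; "orientation": TCP orientation; "ft_force": force on the tool from outside, world axes, zero at the start; "moment": the same for the moment, N m; "width": finger opening in mm.
Only numpy, scipy, OpenCV 4.12 (cv2) and the standard library are available. Lean on these libraries where they do the work, as an engineer would, in place of code of your own. Each camera call takes 0.05 s, during which the arm holds its last target.

TASK

On the aluminium jig, slide the slotted steel bracket along its slot until its pointer stands exactly opposite the point of the small fixed index block. Then swing the black clamp lever clockwise until it is firmly tight, without forcing it much beyond that, and let go. Leave the screwdriver, the steel lid and the black ring beside the jig alone.

Things in the scene. Friction and masses are not known exactly. Their poses are not given: they have to be found in the camera images.
- jig: aluminium base plate fixed to the bench, 105 (its x) x 250 (its y) x 12 mm high; origin on the bench, 10 mm towards -y from the plate's centre; x across, y along the bracket's travel, z up. A fixed guide screw (head 17 mm wide, top 24.5 mm above the bench) stands at x 0, y +20 mm in the bracket's slot
- bracket: loose steel bracket, 0.45 to 0.8 kg, on the jig: plate 44 (x) x 156 (y) x 5 mm with a slot 9.5 x 124 mm along y round the guide screw and the clamp's stud (both 8 mm): it only slides along the jig's y, 0.75 mm sideways play, about 2 to 8 N while loose. Origin: centre of its underside, 12 mm above the bench; axes as the jig's. At the start it is 20 to 55 mm too far to +y
- flange_mid (a point): middle of the outer (+y) face of the bracket's upright flange, 30 mm above the bench, a place to push from. The flange stands on the plate's +y end, 62 mm wide (x), 6 mm thick (y), its top 48 mm above the bench. Moves with the bracket, axes as the bracket's
- bracket_pointer (a point): tip of the small triangular pointer on the bracket's -x edge, 17 mm above the bench (top face of the plate); moves with the bracket, axes as the bracket's
- index_tip (a point): tip of the point of the small fixed steel index block (14 mm wide, 19 mm long, 5 mm high, on the jig's top, its point to the jig's +x); this is the mark, 17 mm above the bench; axes as the jig's. When the bracket is right, both tips have the same position along the jig's y, 1.5 mm apart across it
- clamp_axis (a point): fixed vertical turning axis of the clamp lever, 47 mm above the bench, at the jig's x 0, y -30 mm. Seen from above the lever tightens clockwise and stays where it is left. Pushed sideways 60 mm from the axis it turns loose against 7 N of friction. After 0.55 to 1.45 rad of turning, differing each time and not visible, the washer bites and the push rises steeply (see washer)
- lever_tip (a point): centre of the 16 mm ball at the end of the black clamp lever, 68 mm out from clamp_axis, 47 mm above the bench; the lever is an 11 mm round bar, its centre line 45 to 47 mm above the bench from 22 to 68 mm out; hub 25 mm in diameter, top 50 mm above the bench. The direction from clamp_axis to lever_tip gives the lever's angle; it starts about along the jig's -y to -x
- washer: clamp's steel pressure washer, 26 mm in diameter, under the lever's hub; origin: centre of its underside. Sinks onto the bracket. Past the bite the push 60 mm out grows by 2 N per 0.1 rad. Push while turning: loose 7 N, tight from 9 N (0.1 rad past the bite), good 11 to 13 N, forced at 17 N (0.45 rad past). A stopped finger reads less: loose 3.5 to 6.5 N; tight 2 N above that, good 3 to 4, forced 7
- driver_yellow: screwdriver with yellow handle, 160 x 13 mm, lying beside the jig: leave it alone; origin: centre of its underside
- steel_lid: steel screw lid, 46 mm in diameter, 14 mm high: leave it alone; origin: centre of its underside
- lens_cap_ring: black rubber ring, 41 mm in diameter, 11 mm high: leave it alone; origin: centre of its underside

How it is judged (in metres and radians):
On the way, in this order (a step that is already met when the one before it is completed fails the run):
1. the pointer is slid to the index, within 2.5 mm along the jig, while the clamp is still loose (y of bracket_pointer in the frame of index_tip between -0.0025 and 0.0025 m and contact force between washer and bracket below 5 N), for 0.2 s.
2. the clamp is tightened: the washer presses on the bracket with more than 20 N (contact force between washer and bracket above 20 N), for 0.2 s.
At the end, for the whole second after the job is handed in: The bracket lies flat and at rest with its pointer within 2.5 mm of the index point along the jig, and the clamp is tight: its washer presses on the bracket with more than 20 N (y of bracket_pointer in the frame of index_tip between -0.0025 and 0.0025 m and contact force between washer and bracket above 20 N and angle between bracket's own z axis and vertical below 0.05 rad and linear speed of bracket below 0.01 m/s); the robot touches nothing.
It fails at once if the clamp is forced: the washer presses with more than 100 N (contact force between washer and bracket above 100 N).
It fails at once if a bystander is moved by more than 15 mm (distance of any of driver_yellow, steel_lid, lens_cap_ring from where it was at the start of the episode above 0.015 m).
It also fails if it takes over 67 s, if anything falls off the work surface, if the arm or the gripper's body presses on something with over 40 N, if the wrist force passes 120 N, or if a joint passes its speed limit or range.

## Working session

There is one attempt and no reset: what is moved stays moved. The work goes in short steps, Python scripts to look and compute and a tool call to move; the robot and the scene stay as the last step left them, time stands still between calls to the robot, and variables do not carry over. Pictures are saved under pics/ and viewed, and the job is handed in when it is done.

Besides the shell and the picture viewer there is one more tool, called by a JSON object that holds its "op" and its "data". move_arm: Moves the arm, as the interface text tells. Its arguments: {"type":"object","properties":{"deltas":{"type":"array","items":{"type":"array","items":{"type":"number"}}}},"required":["deltas"]}

```bash
mkdir -p pics; ls
cat > h.py <<'E'
import numpy as np, cv2
from workcell import *
def snap(cam,name):
    im=get_image(cam); cv2.imwrite('pics/'+name+'.png',im); return im
def proj(cam,P):
    c=calibration(cam);T=np.array(c['world_to_cam']);
    r,_=cv2.Rodrigues(T[:3,:3]);p,_=cv2.projectPoints(np.array(P,float).reshape(-1,3),r,T[:3,3],np.array(c['intrinsics']),np.array(c['distortion']));return p.reshape(-1,2)
def w2c(cam):
    c=calibration(cam)
    if 'world_to_cam' in c: return np.array(c['world_to_cam'])
    o=get_obs();T=np.eye(4);T[:3,:3]=cv2.Rodrigues(np.array(o['orientation'],float))[0];T[:3,3]=o['ee_pos']
    return np.linalg.inv(T@np.array(c['hand_eye']))
def unproj(cam,uv,z,T=None):
    c=calibration(cam);T=w2c(cam) if T is None else T
    n=cv2.undistortPoints(np.array(uv,float).reshape(-1,1,2),np.array(c['intrinsics']),np.array(c['distortion'])).reshape(-1,2)
    R=T[:3,:3];o=-R.T@T[:3,3];out=[]
    for a in n:
        d=R.T@np.array([a[0],a[1],1]);out.append(o+d*(z-o[2])/d[2])
    return np.array(out)
E
python3 - <<'E'
from h import *
o=get_obs();print(o)
np.set_printoptions(precision=1,suppress=True)
for cam in ['top','scene']:
    snap(cam,cam+'0')
    for n in ['index_tip','bracket_pointer','clamp_axis','lever_tip','flange_mid','jig','bracket']:
        for d in place_of(cam,n)[:1]: print(cam,n,d['conf'],np.array(d['location']))
print(w2c('top'),w2c('wrist'))
E
```

```text
pics
{'t': 0.0, 'qpos': array([ 1.26196396e+00,  4.23828154e-01,  1.63066836e+00, -7.25036734e-06,
        1.08860032e+00, -1.89911813e-02]), 'qvel': array([-6.62657722e-04, -1.13319746e-04, -6.85681603e-04, -9.33754581e-04,
        1.73368777e-04,  4.05044185e-05]), 'joint_torque': array([ 1.83845172e-03, -5.44624329e+01, -2.73661655e+01,  6.44213799e-02,
        2.27613637e-02, -1.13719159e-04]), 'ee_pos': array([178.43747392, 598.43942816, 235.91810387]), 'orientation': array([-4.53649615e-01, -3.10842382e+00,  2.33256856e-03]), 'ft_force': array([-0.11957816,  0.01670121, -0.29272451]), 'moment': array([-0.02788038, -0.01015143,  0.00248313]), 'width': 87.90403062679187}
top index_tip 0.47 [470.6 266.4  16.7]
top bracket_pointer 0.64 [471.5 304.8  17.1]
top clamp_axis 0.7 [494.3 253.7  48.2]
top lever_tip 0.67 [448.8 203.4  44.2]
top flange_mid 0.6 [511.6 381.3  31.6]
top jig 0.96 [495.7 282.9  -3.4]
top bracket 0.75 [497.2 302.   11.5]
scene index_tip 0.4 [467.6 269.4  17.2]
scene bracket_pointer 0.86 [471.2 305.4  16.9]
scene clamp_axis 0.72 [493.5 255.5  49.8]
scene lever_tip 0.87 [447.7 205.9  49. ]
scene flange_mid 0.57 [509.2 379.7  26.2]
scene jig 0.63 [500.  284.9  -3.3]
scene bracket 0.7 [503.2 303.4  10.4]
[[ -0.   -1.   -0.  274.8]
 [ -1.    0.   -0.2 507.2]
 [  0.2   0.   -1.  809.1]
 [  0.    0.    0.    1. ]] [[   0.3    1.    -0.  -624.1]
 [   0.9   -0.3    0.3  -35.2]
 [   0.3   -0.1   -1.   392.4]
 [   0.     0.     0.     1. ]]
```

View pics/top0.png

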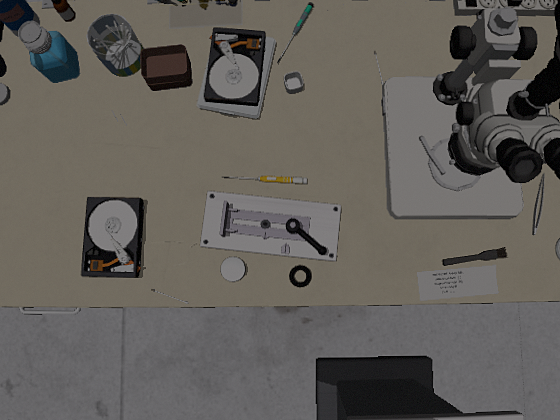

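View pics/scene0.png

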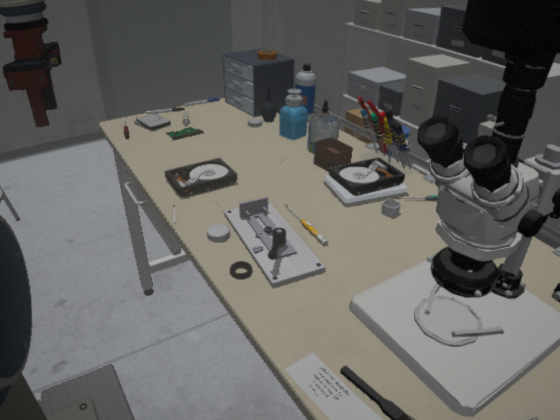

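Run:
```python
from h import *
np.set_printoptions(precision=2,suppress=True)
im=cv2.imread('pics/top0.png')
cv2.imwrite('pics/top0z.png',cv2.resize(im[180:295,190:350],None,fx=5,fy=5,interpolation=cv2.INTER_CUBIC))
o=get_obs();print(cv2.Rodrigues(o['orientation'])[0]); print(np.array(calibration('wrist')['hand_eye']))
p=unproj('top',[(211,198),(340,207),(207,243),(333,253)],12);print(p)
```

```text
[[-0.96  0.29  0.  ]
 [ 0.29  0.96  0.  ]
 [ 0.    0.   -1.  ]]
[[  -0.     -0.96   -0.29   81.6 ]
 [   1.     -0.     -0.     -0.52]
 [   0.     -0.29    0.96 -148.03]
 [   0.      0.      0.      1.  ]]
[[548.6  404.56  12.  ]
 [528.75 166.42  12.  ]
 [465.03 410.82  12.  ]
 [444.18 181.59  12.  ]]
```

View pics/top0z.png

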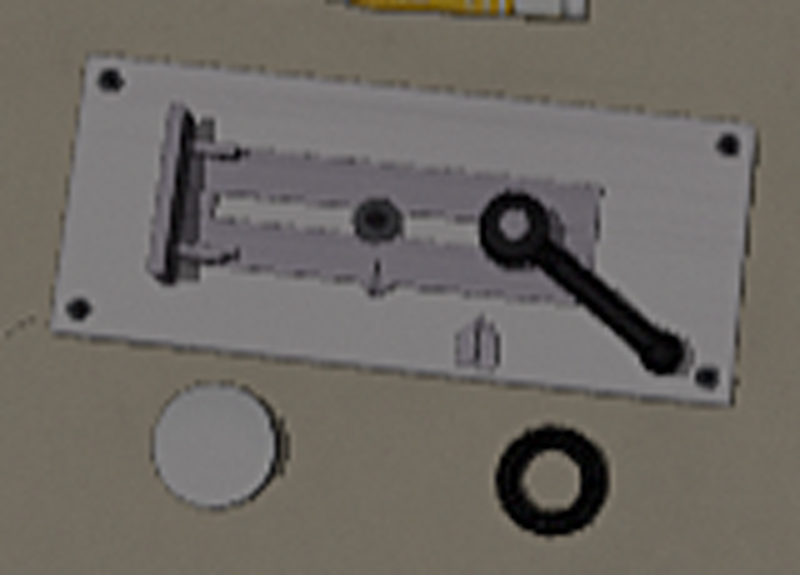

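Run:
```python
from h import *
np.set_printoptions(precision=2,suppress=True)
f=lambda L:np.array(L)/5.+np.array([190,180])-0.4
p=unproj('top',f([(90,57),(755,127),(50,330),(735,405)]),12)[:,:2]
L=np.array([(52.5,135),(52.5,-115),(-52.5,135),(-52.5,-115)],float)
def fit(L,p):
    lc=L-L.mean(0);pc=p-p.mean(0)
    th=np.arctan2((lc[:,0]*pc[:,1]-lc[:,1]*pc[:,0]).sum(),(lc*pc).sum())
    R=np.array([[np.cos(th),-np.sin(th)],[np.sin(th),np.cos(th)]]);t=p.mean(0)-R@L.mean(0);return th,R,t
th,R,t=fit(L,p);print('jig yaw',th,'origin',t,'resid',p-(L@R.T+t))
for n,uv,z in [('ptr',(375,290),17),('idx',(483,318),17),('screw',(378,221),24.5),('hub',(515,228),50),('tip',(663,355),47),('flange top outer a',(178,103),48),('flange top outer b',(150,275),48)]:
    w=unproj('top',f([uv]),z)[0,:2];print(n,w,'jig',R.T@(w-t))
```

```text
jig yaw -0.1190156482467014 origin [495.1  284.08] resid [[-1.33 -0.81]
 [-1.09  1.53]
 [ 1.41 -0.02]
 [ 1.   -0.7 ]]
ptr [473.21 305.33] jig [-24.25  18.5 ]
idx [462.57 266.3 ] jig [-30.19 -21.52]
screw [497.4  303.78] jig [-0.05 19.83]
hub [490.74 254.71] jig [ -0.84 -29.68]
tip [445.85 203.71] jig [-39.35 -85.65]
flange top outer a [537.14 373.48] jig [31.13 93.76]
flange top outer b [475.89 382.82] jig [-30.79  95.76]
```

```bash
cat >> h.py <<'E'
TH=-0.119;T0=np.array([495.1,284.1])
RJ=np.array([[np.cos(TH),-np.sin(TH)],[np.sin(TH),np.cos(TH)]])
def j2w(x,y): return RJ@np.array([x,y])+T0
def w2j(p): return RJ.T@(np.array(p)[:2]-T0)
def delta(P,yaw=None):
    "yaw: world angle (rad) wanted of tool y axis"
    o=get_obs();R=cv2.Rodrigues(np.array(o['orientation'],float))[0]
    d=R.T@(np.array(P)-o['ee_pos']); a=np.arctan2(R[1,1],R[0,1])
    r=None if yaw is None else -((yaw-a+np.pi/2)%np.pi-np.pi/2)
    print('delta m',np.round(d/1000,4),'roll',r)
E
python3 -c "
from h import *
p=j2w(0,92);print(p);delta([*p,140],np.pi/2+TH)"
```

```text
[506.02217918 375.44936235]
delta m [-0.3777 -0.1206  0.0967] roll -0.17080092004908942
```

{"op": "move_arm", "data": {"deltas": [[0,-0.037,-0.012,0,-0.034],[0,-0.075,-0.024,0.01,-0.068],[0,-0.113,-0.036,0.02,-0.102],[0,-0.15,-0.048,0.03,-0.136],[0,-0.188,-0.06,0.04,-0.171]]}}

```text
t: 1.22
ee_pos: [342.7, 486.7, 196.5]
orientation: [0.183, 3.136, 0.001]
ft_force: [1.7, 0.7, -0.1]
width: 88.2
```

```bash
python3 -c "
from h import *
delta([506,377,140],np.pi/2+TH)"
```

```text
delta m [-0.1749 -0.09    0.0565] roll 0.0024619418752032107
```

{"op": "move_arm", "data": {"deltas": [[140,-0.035,-0.018,0.011,0],[140,-0.07,-0.036,0.022,0],[140,-0.105,-0.054,0.033,0],[140,-0.14,-0.072,0.045,0],[140,-0.175,-0.09,0.056,0]]}}

```text
t: 1.63
ee_pos: [506.2, 376.3, 140.2]
orientation: [0.187, 3.136, 0.0]
ft_force: [0.6, -0.2, 0.1]
width: 57.5
```

Run:
```python
from h import *
np.set_printoptions(precision=1,suppress=True)
o=get_obs();print(o['ee_pos'],o['width'],o['ft_force'])
snap('wrist','w1')
for n in ['index_tip','bracket_pointer','clamp_axis','lever_tip','flange_mid','bracket']:
    for d in place_of('wrist',n)[:1]: print(n,d['conf'],np.array(d['location']),w2j(d['location']))
```

```text
[506.2 376.3 140.2] 57.52681471719071 [ 0.6 -0.2  0.1]
index_tip 0.63 [467.  270.2  18.1] [-26.3 -17.1]
bracket_pointer 0.72 [471.3 310.   20.3] [-26.7  22.9]
clamp_axis 0.77 [494.1 256.2  50.7] [  2.3 -27.8]
lever_tip 0.93 [450.7 202.4  47.8] [-34.4 -86.4]
flange_mid 0.62 [505.3 376.7  34.6] [-0.9 93.2]
bracket 0.56 [495.3 303.2  11.8] [-2.1 19. ]
```

View pics/w1.png

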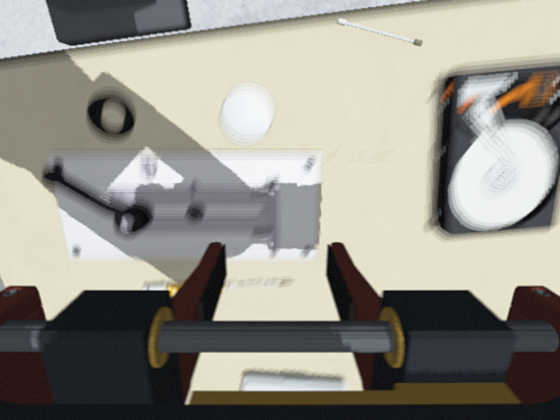

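Run:
```python
from h import *
np.set_printoptions(precision=1,suppress=True)
o=get_obs();print(o['ee_pos'],o['width'],o['ft_force'])
im=snap('wrist','w2')
cv2.imwrite('pics/w2z.png',cv2.resize(im[130:270,40:340],None,fx=2.66,fy=2.66,interpolation=cv2.INTER_CUBIC))
for n in ['index_tip','bracket_pointer','clamp_axis','lever_tip','flange_mid']:
    for d in place_of('wrist',n)[:1]: print(n,d['conf'],np.array(d['location']),w2j(d['location']))
```

```text
[503.8 378.5 141.1] 39.787450425946396 [-0.  -0.8  0.3]
index_tip 0.82 [466.  268.   18.9] [-27.  -19.4]
bracket_pointer 0.82 [473.7 307.6  20.8] [-24.   20.8]
clamp_axis 0.61 [495.7 256.   48.2] [  3.9 -27.8]
lever_tip 0.8 [449.6 202.9  43.3] [-35.5 -86. ]
flange_mid 0.62 [502.5 379.5  32. ] [-4.  95.6]
```

View pics/w2z.png

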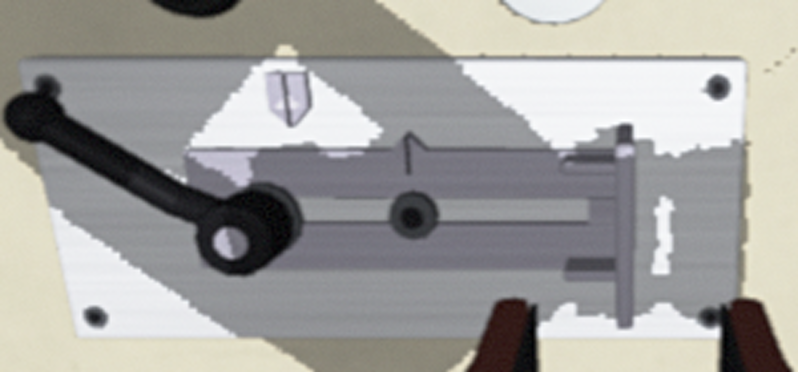

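```bash
cat > m.py <<'E'
from h import *
np.set_printoptions(precision=2,suppress=True)
f=lambda L:np.array(L)/2.66+np.array([40,130])-0.3
for n,uv,z in [('ptr',(410,134),17),('idx',(292,126),17),('fl out a',(636,145),48),('fl out b',(633,325),48),('screw',(413,215),24.5),('hub',(231,242),50),('ball',(33,116),47),('c1',(22,58),12),('c2',(744,58),12),('c3',(80,335),12)]:
    w=unproj('wrist',f([uv]),z)[0,:2];print(n,w,'jig',w2j(w))
E
python3 m.py
```

```text
ptr [470.62 306.36] jig [-26.95  19.2 ]
idx [463.12 266.87] jig [-29.71 -20.9 ]
fl out a [476.63 383.16] jig [-30.1   96.16]
fl out b [535.98 375.3 ] jig [29.77 95.41]
screw [497.2  304.07] jig [-0.29 20.07]
hub [492.05 253.63] jig [  0.59 -30.62]
ball [446.32 202.57] jig [-38.75 -86.75]
c1 [429.97 178.71] jig [ -52.16 -112.37]
c2 [459.07 422.28] jig [-52.18 132.93]
c3 [532.62 165.71] jig [  51.31 -113.1 ]
```

{"op": "move_arm", "data": {"deltas": [[140,-0.002,0,0.025,0],[140,-0.002,0,0.05,0],[140,-0.002,0,0.075,0],[140,-0.002,0,0.095,0],[140,-0.002,0,0.103,0]]}}

```text
t: 2.7
ee_pos: [505.0, 376.5, 34.9]
orientation: [-0.186, -3.133, 0.004]
ft_force: [-0.9, -0.1, 0.7]
width: 39.6
```

{"op": "move_arm", "data": {"deltas": [[140,0,-0.006,0,0],[140,0,-0.012,0,0],[140,0,-0.016,0,0],[140,0,-0.018,0,0],[140,0,-0.02,0,0]]}}

```text
t: 3.12
ee_pos: [505.2, 357.9, 39.1]
orientation: [0.187, 3.134, 0.003]
ft_force: [0.0, 2.5, -0.7]
width: 39.9
```

{"op": "move_arm", "data": {"deltas": [[140,0,-0.004,0,0],[140,0,-0.008,0,0],[140,0,-0.012,0,0],[140,0,-0.016,0,0],[140,0,-0.02,0,0]]}}

```text
t: 3.53
ee_pos: [503.3, 338.8, 39.0]
orientation: [0.186, 3.133, 0.005]
ft_force: [0.7, 6.1, 3.0]
width: 39.8
```

{"op": "move_arm", "data": {"deltas": [[140,0,-0.004,0,0],[140,0,-0.008,0,0],[140,0,-0.01,0,0],[140,0,-0.012,0,0],[140,0,-0.012,0,0]]}}

```text
t: 3.95
ee_pos: [501.8, 326.4, 38.9]
orientation: [0.187, 3.133, 0.004]
ft_force: [1.4, 3.6, 4.5]
width: 40.1
```

Run:
```python
from h import *
np.set_printoptions(precision=1,suppress=True)
im=snap('wrist','w3')
o=get_obs();print(o['ee_pos'],o['width'],o['ft_force'],w2j(o['ee_pos']))
print(o['orientation'])
cv2.imwrite('pics/w3z.png',im)
for n in ['index_tip','bracket_pointer']:
    for d in place_of('wrist',n)[:1]: print(n,d['conf'],np.array(d['location']),w2j(d['location']))
```

```text
[501.8 326.5  38.9] 40.11224164641588 [2.1 2.9 4.8] [ 1.6 42.9]
[0.2 3.1 0. ]
index_tip 0.58 [466.1 267.4  17.6] [-26.8 -20. ]
bracket_pointer 0.77 [470.1 274.9  20.5] [-23.7 -12.1]
```

View pics/w3.png

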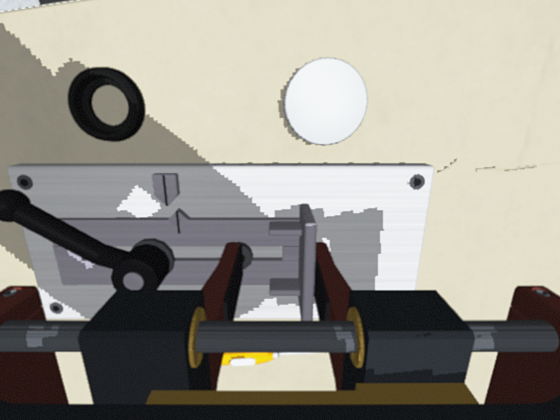

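Run:
```python
from h import *
np.set_printoptions(precision=1,suppress=True)
im=cv2.imread('pics/w3.png')
cv2.imwrite('pics/w3z.png',cv2.resize(im[160:240,120:240],None,fx=6,fy=6,interpolation=cv2.INTER_CUBIC))
```

```text
(no output)
```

View pics/w3z.png

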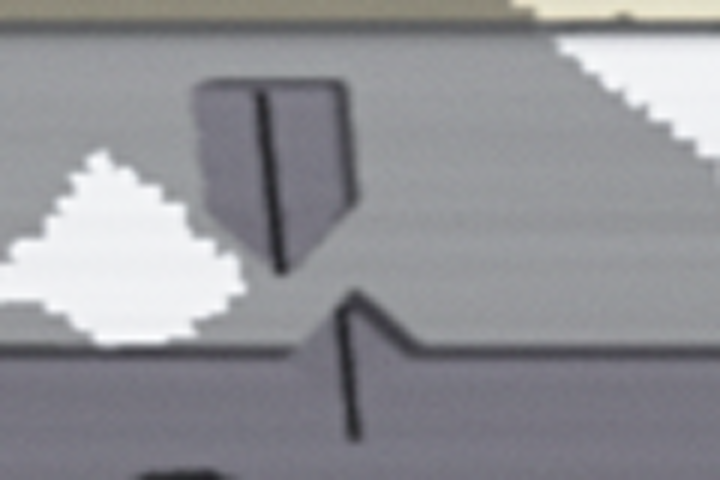

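{"op": "move_arm", "data": {"deltas": [[140,0,0,-0.004,0],[140,0,0,-0.008,0],[140,0,0,-0.008,0]]}}

```text
t: 4.35
ee_pos: [500.2, 325.3, 46.1]
orientation: [-0.186, -3.136, 0.001]
ft_force: [-0.7, 0.7, -0.6]
width: 39.6
```

Run:
```python
from h import *
np.set_printoptions(precision=2,suppress=True)
im=snap('wrist','w4')
np.save('T.npy',w2c('wrist'))
cv2.imwrite('pics/w4z.png',cv2.resize(im[150:250,110:230],None,fx=6,fy=6,interpolation=cv2.INTER_CUBIC))
```

```text
(no output)
```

View pics/w4z.png

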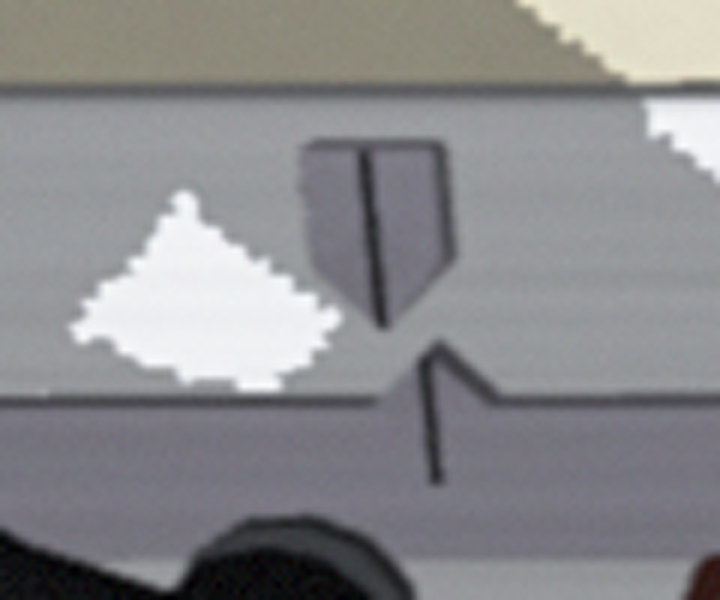

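Run:
```python
from h import *
np.set_printoptions(precision=2,suppress=True)
T=np.load('T.npy')
f=lambda L:np.array(L)/6+np.array([110,150])-0.4
for w in unproj('wrist',f([(366,150),(382,328),(427,358),(436,484)]),17,T): print(w2j(w))
o=get_obs();print(o['ee_pos'],o['ft_force'],w2j(o['ee_pos']))
```

```text
[-47.91 -21.2 ]
[-29.72 -21.43]
[-26.55 -17.16]
[-12.87 -17.49]
[500.17 325.27  45.88] [-0.11  0.36 -0.82] [ 0.15 41.48]
```

{"op": "move_arm", "data": {"deltas": [[140,0,-0.001,0,0],[140,0,-0.002,0,0],[140,0,-0.003,0,0],[140,0,-0.003,0,0]]}}

```text
t: 4.73
ee_pos: [500.3, 322.9, 45.8]
orientation: [0.187, 3.136, 0.001]
ft_force: [-0.0, 4.6, 0.8]
width: 39.7
```

Run:
```python
from h import *
np.set_printoptions(precision=2,suppress=True)
im=snap('wrist','w5')
np.save('T.npy',w2c('wrist'))
cv2.imwrite('pics/w5z.png',cv2.resize(im[150:250,110:230],None,fx=6,fy=6,interpolation=cv2.INTER_CUBIC))
o=get_obs();print(o['ee_pos'],o['ft_force'],w2j(o['ee_pos']))
```

```text
[500.36 322.93  45.82] [-0.28  3.72  2.28] [ 0.62 39.18]
```

View pics/w5z.png

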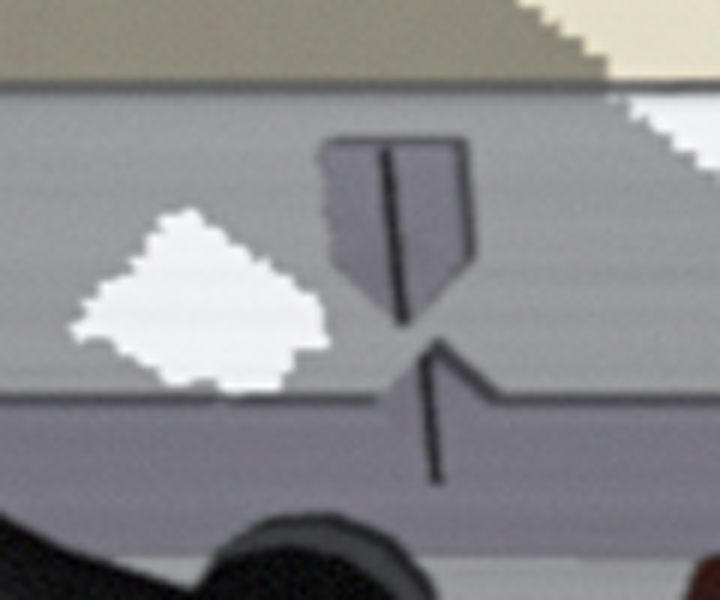

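{"op": "move_arm", "data": {"deltas": [[140,0,-0.001,0,0],[140,0,-0.002,0,0],[140,0,-0.002,0,0]]}}

```text
t: 5.03
ee_pos: [500.1, 320.8, 45.8]
orientation: [0.187, 3.136, 0.0]
ft_force: [1.0, 4.6, 1.8]
width: 39.6
```

Run:
```python
from h import *
np.set_printoptions(precision=2,suppress=True)
im=snap('wrist','w6')
cv2.imwrite('pics/w6z.png',cv2.resize(im[150:250,110:230],None,fx=6,fy=6,interpolation=cv2.INTER_CUBIC))
o=get_obs();print(o['ee_pos'],o['ft_force'],w2j(o['ee_pos']))
```

```text
[500.09 320.79  45.78] [0.53 3.97 2.09] [ 0.6  37.02]
```

View pics/w6z.png

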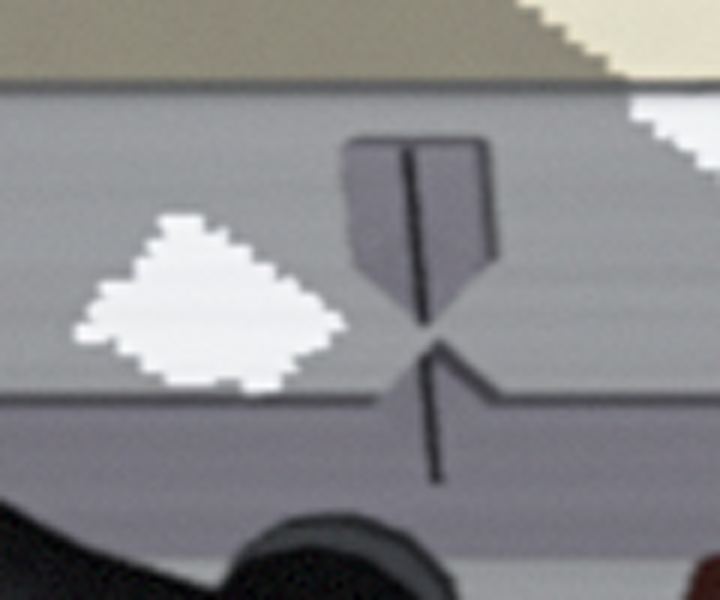

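{"op": "move_arm", "data": {"deltas": [[140,0,0.003,0,0],[140,0,0.006,0,0],[140,0,0.008,-0.01,0],[140,0,0.008,-0.04,0],[140,0,0.008,-0.08,0]]}}

```text
t: 5.5
ee_pos: [498.5, 327.2, 123.9]
orientation: [-0.186, -3.13, 0.007]
ft_force: [0.2, 0.2, 0.6]
width: 39.6
```

{"op": "move_arm", "data": {"deltas": [[255,0,0,0,0],[255,0,0,0,0]]}}

```text
t: 5.67
ee_pos: [502.1, 329.5, 128.3]
orientation: [0.186, 3.132, 0.004]
ft_force: [-0.6, 0.6, -0.6]
width: 29.6
```

Run:
```python
from h import *
np.set_printoptions(precision=2,suppress=True)
im=snap('wrist','w7'); np.save('T.npy',w2c('wrist'))
o=get_obs();print(o['t'],o['ee_pos'],o['ft_force'],w2j(o['ee_pos']),o['width'])
cv2.imwrite('pics/w7z.png',cv2.resize(im[130:270,20:320],None,fx=2.66,fy=2.66,interpolation=cv2.INTER_CUBIC))
cv2.imwrite('pics/w7y.png',cv2.resize(im[140:240,110:230],None,fx=6,fy=6,interpolation=cv2.INTER_CUBIC))
```

```text
5.7167 [500.96 328.77 126.61] [-0.41 -0.14 -0.33] [ 0.51 45.05] 25.677353344772506
```

View pics/w7z.png

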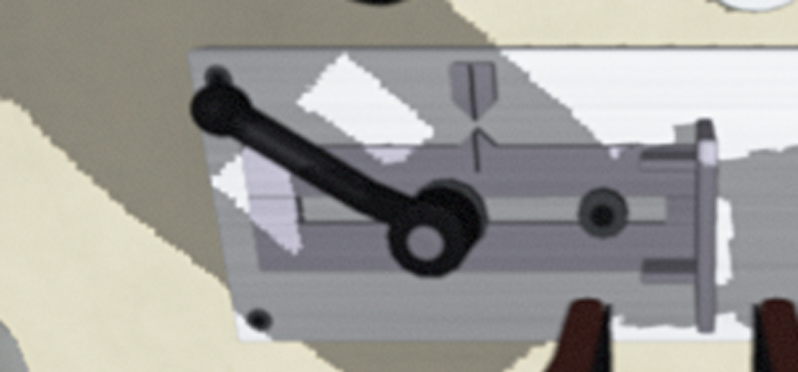

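View pics/w7y.png

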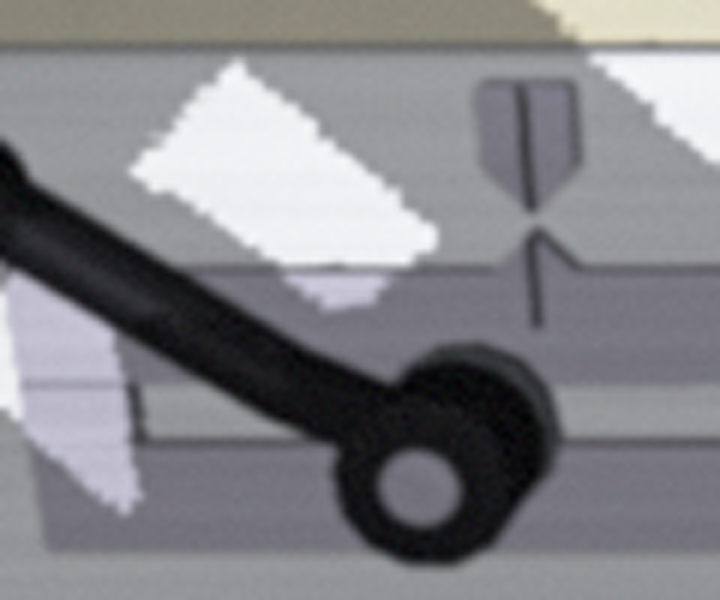

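Run:
```python
from h import *
np.set_printoptions(precision=2,suppress=True)
T=np.load('T.npy')
f=lambda L:np.array(L)/2.66+np.array([20,130])-0.3
hub,ball,scr=[unproj('wrist',f([uv]),z,T)[0,:2] for uv,z in [((426,243),50),((221,107),47),((603,213),24.5)]]
print(w2j(hub),w2j(ball),w2j(scr),np.linalg.norm(hub-ball))
C=j2w(0.3,-30.3); u=(ball-C)/np.linalg.norm(ball-C);phi=np.arctan2(u[1],u[0]);print('phi',np.degrees(phi),C,ball,np.linalg.norm(ball-C))
t=np.array([np.sin(phi),-np.cos(phi)])
P=ball-t*(21.5+14);print(P,np.degrees(np.arctan2(t[1],t[0])))
delta([*P,127],np.arctan2(t[1],t[0]))
print(get_obs()['qpos'])
```

```text
[ -1.63 -30.78] [-41.45 -86.29] [-2.88 18.96] 68.3103598357204
phi -133.52793572326615 [491.8  253.98] [443.7  203.34] 69.83663346281897
[469.44 178.9 ] 136.47206427673385
delta m [ 0.01 -0.15 -0.  ] roll -0.9297127298556811
[ 0.56  0.53  1.76 -0.    0.85 -0.89]
```

{"op": "move_arm", "data": {"deltas": [[255,0.001,-0.02,0,-0.11],[255,0.002,-0.05,0,-0.22],[255,0.003,-0.08,0,-0.33],[255,0.004,-0.11,0,-0.44],[255,0.007,-0.14,0,-0.55]]}}

```text
t: 6.13
ee_pos: [475.8, 188.9, 124.2]
orientation: [0.681, -3.064, 0.001]
ft_force: [0.4, 0.7, -0.2]
width: 0.6
```

Run:
```python
from h import *
delta([469.4,178.9,127],np.radians(137))
```

```text
delta m [ 0.01   -0.0063 -0.0028] roll -0.3831104222878716
```

{"op": "move_arm", "data": {"deltas": [[255,0.003,-0.003,0,-0.1],[255,0.006,-0.005,0,-0.2],[255,0.01,-0.007,0,-0.3],[255,0.01,-0.007,0,-0.38],[255,0.01,-0.007,0,-0.38]]}}

```text
t: 6.55
ee_pos: [469.8, 179.2, 124.3]
orientation: [1.242, -2.882, -0.0]
ft_force: [0.3, 0.9, -0.2]
width: 0.2
```

Run:
```python
from h import *
np.set_printoptions(precision=2,suppress=True)
delta([469.4,178.9,50],np.radians(137))
im=snap('wrist','w8'); np.save('T.npy',w2c('wrist'))
o=get_obs();print(o['t'],o['ee_pos'],o['ft_force'],o['width'],o['qpos'])
```

```text
delta m [ 0.   -0.    0.07] roll -0.0067001560556412265
6.6 [470.09 179.47 124.5 ] [ 0.3  -0.61  0.8 ] 0.5958564080848255 [ 0.34  0.42  1.97 -0.    0.76 -2.04]
```

View pics/w8.png

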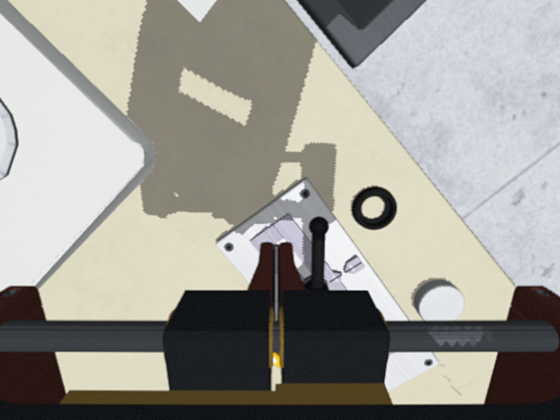

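{"op": "move_arm", "data": {"deltas": [[255,0,0,0.02,0],[255,0,0,0.04,0],[255,0,0,0.06,0],[255,0,0,0.072,0],[255,0,0,0.074,0]]}}

```text
t: 7.02
ee_pos: [469.2, 179.4, 49.0]
orientation: [1.234, -2.883, -0.0]
ft_force: [-0.1, -0.2, -0.7]
width: 0.6
```

{"op": "move_arm", "data": {"deltas": [[255,0,0.003,0,0],[255,0,0.006,0,0],[255,0,0.008,0,0],[255,0,0.009,0,0],[255,0,0.009,0,0]]}}

```text
t: 7.43
ee_pos: [464.8, 186.6, 52.4]
orientation: [-1.239, 2.885, -0.0]
ft_force: [-0.6, 1.0, 0.4]
width: 0.5
```

```bash
cat > s.py <<'E'
from h import *
np.set_printoptions(precision=2,suppress=True)
o=get_obs();R=cv2.Rodrigues(o['orientation'])[0];C=np.array([491.5,254.3])
d=R.T@np.array([*(o['ee_pos'][:2]-C),0])
print('t',o['t'],'pos',o['ee_pos'],'tcp rel axis in tool',d[:2],'F tool',R.T@o['ft_force'],'tool-x ang',np.degrees(np.arctan2(R[1,0],R[0,0])))
E
python3 s.py
```

```text
t 7.4333 pos [464.8  186.59  52.4 ] tcp rel axis in tool [ 67.49 -27.26] F tool [-0.34  1.16 -0.37] tool-x ang -133.51299107407323
```

{"op": "move_arm", "data": {"deltas": [[255,0,0.0015,0,0],[255,0,0.003,0,0],[255,0,0.0045,0,0],[255,0,0.006,0,0]]}}

```text
t: 7.77
ee_pos: [460.2, 190.4, 51.8]
orientation: [-1.239, 2.887, -0.0]
ft_force: [0.0, -0.2, -0.3]
width: 0.6
```

```bash
python3 s.py
```

```text
t 7.7667 pos [460.23 190.42  51.77] tcp rel axis in tool [ 67.85 -21.32] F tool [ 0.13 -0.13  0.34] tool-x ang -133.52642591755355
```

{"op": "move_arm", "data": {"deltas": [[255,0,0.0015,0,0],[255,0,0.003,0,0],[255,0,0.0045,0,0],[255,0,0.006,0,0]]}}

```text
t: 8.1
ee_pos: [456.3, 193.9, 51.7]
orientation: [-1.241, 2.886, -0.002]
ft_force: [2.3, -6.8, 0.9]
width: 0.3
```

```bash
python3 s.py
```

```text
t 8.1 pos [456.25 193.89  51.7 ] tcp rel axis in tool [ 68.09 -15.99] F tool [ 3.31 -6.33 -0.94] tool-x ang -133.48054910183572
```

{"op": "move_arm", "data": {"deltas": [[255,0.0007,0.0034,0,0.05],[255,0.0013,0.0069,0,0.1],[255,0.0016,0.0103,0,0.15],[255,0.0018,0.0138,0,0.2],[255,0.0018,0.0173,0,0.25]]}}

```text
t: 8.52
ee_pos: [442.3, 204.5, 51.7]
orientation: [-0.867, 3.019, -0.001]
ft_force: [1.7, -6.4, 0.1]
width: 0.4
```

```bash
python3 s.py
```

```text
t 8.5167 pos [442.35 204.52  51.71] tcp rel axis in tool [ 68.07 -16.13] F tool [ 1.95 -6.38 -0.07] tool-x ang -147.968545987693
```

{"op": "move_arm", "data": {"deltas": [[255,0.0007,0.0034,0,0.05],[255,0.0013,0.0069,0,0.1],[255,0.0016,0.0103,0,0.15],[255,0.0018,0.0138,0,0.2],[255,0.0018,0.0173,0,0.25]]}}

```text
t: 8.93
ee_pos: [431.5, 218.3, 51.7]
orientation: [-0.483, 3.104, -0.001]
ft_force: [2.8, -6.0, 0.2]
width: 0.2
```

```bash
python3 s.py
```

```text
t 8.9333 pos [431.49 218.25  51.68] tcp rel axis in tool [ 68.13 -16.09] F tool [-0.82 -6.52 -0.17] tool-x ang -162.29454973927994
```

{"op": "move_arm", "data": {"deltas": [[255,0.0005,0.002,0,0.03],[255,0.0009,0.0041,0,0.06],[255,0.0012,0.0062,0,0.09]]}}

```text
t: 9.18
ee_pos: [428.5, 223.8, 51.7]
orientation: [-0.345, 3.123, -0.001]
ft_force: [2.4, -5.9, 0.7]
width: 0.3
```

```bash
python3 s.py
```

```text
t 9.1833 pos [428.48 223.78  51.66] tcp rel axis in tool [ 68.17 -16.03] F tool [-1.03 -6.24 -0.73] tool-x ang -167.39081587043432
```

{"op": "move_arm", "data": {"deltas": [[255,0.0005,0.002,0,0.03],[255,0.0009,0.0041,0,0.06],[255,0.0012,0.0062,0,0.09],[255,0.0014,0.0083,0,0.12]]}}

```text
t: 9.52
ee_pos: [425.2, 231.5, 51.6]
orientation: [0.157, -3.138, 0.001]
ft_force: [2.3, -6.0, 0.5]
width: 0.7
```

```bash
python3 s.py
```

```text
t 9.5167 pos [425.24 231.51  51.64] tcp rel axis in tool [ 68.21 -16.07] F tool [-1.68 -6.19 -0.5 ] tool-x ang -174.27029429164173
```

{"op": "move_arm", "data": {"deltas": [[255,0.0005,0.002,0,0.03],[255,0.0009,0.0041,0,0.06],[255,0.0012,0.0062,0,0.09]]}}

```text
t: 9.77
ee_pos: [423.4, 237.5, 51.6]
orientation: [0.016, -3.141, 0.002]
ft_force: [3.1, -6.1, 0.1]
width: 0.5
```

```bash
python3 s.py
```

```text
t 9.7667 pos [423.4  237.51  51.64] tcp rel axis in tool [ 68.26 -16.11] F tool [-2.99 -6.17 -0.08] tool-x ang -179.42824367563648
```

{"op": "move_arm", "data": {"deltas": [[255,0.0005,0.002,0,0.03],[255,0.0009,0.0041,0,0.06],[255,0.0012,0.0062,0,0.09]]}}

```text
t: 10.02
ee_pos: [422.1, 243.7, 51.6]
orientation: [-0.126, -3.139, 0.002]
ft_force: [2.4, -5.5, 1.0]
width: 0.4
```

```bash
python3 s.py
```

```text
t 10.0167 pos [422.1  243.67  51.63] tcp rel axis in tool [ 68.33 -16.15] F tool [-2.81 -5.34 -1.02] tool-x ang 175.4150875455208
```

{"op": "move_arm", "data": {"deltas": [[255,0.0004,0.002,0,0.03],[255,0.0008,0.0041,0,0.06],[255,0.001,0.0062,0,0.09]]}}

```text
t: 10.27
ee_pos: [421.4, 249.8, 51.6]
orientation: [-0.267, -3.13, 0.002]
ft_force: [2.3, -6.0, 2.2]
width: 0.0
```

```bash
python3 s.py
```

```text
t 10.2667 pos [421.43 249.82  51.61] tcp rel axis in tool [ 68.3  -16.27] F tool [-3.32 -5.56 -2.23] tool-x ang 170.25889222622553
```

{"op": "move_arm", "data": {"deltas": [[255,0.0004,0.002,0,0.03],[255,0.0008,0.0041,0,0.06],[255,0.001,0.0062,0,0.09]]}}

```text
t: 10.52
ee_pos: [421.2, 256.0, 51.6]
orientation: [-0.407, -3.114, 0.003]
ft_force: [1.9, -5.9, 2.2]
width: 0.2
```

```bash
python3 s.py
```

```text
t 10.5167 pos [421.21 255.97  51.55] tcp rel axis in tool [ 68.36 -16.46] F tool [-3.32 -5.25 -2.19] tool-x ang 165.101211820194
```

{"op": "move_arm", "data": {"deltas": [[255,0.0004,0.002,0,0.03],[255,0.0008,0.0041,0,0.06],[255,0.001,0.0062,0,0.09]]}}

```text
t: 10.77
ee_pos: [421.6, 262.0, 51.5]
orientation: [-0.547, -3.092, 0.004]
ft_force: [0.1, -6.6, 3.7]
width: 0.7
```

```bash
python3 s.py
```

```text
t 10.7667 pos [421.55 262.03  51.51] tcp rel axis in tool [ 68.36 -16.71] F tool [-2.37 -6.2  -3.65] tool-x ang 159.95054437709413
```

{"op": "move_arm", "data": {"deltas": [[255,0.0005,0.0022,0,0.03],[255,0.0009,0.0043,0,0.06]]}}

```text
t: 10.93
ee_pos: [422.1, 266.2, 51.5]
orientation: [-0.639, -3.074, 0.004]
ft_force: [0.7, -7.5, 3.9]
width: 0.4
```

```bash
python3 s.py
```

```text
t 10.9333 pos [422.06 266.21  51.51] tcp rel axis in tool [ 68.43 -16.76] F tool [-3.64 -6.66 -3.87] tool-x ang 156.5062512639527
```

{"op": "move_arm", "data": {"deltas": [[255,0.0005,0.0021,0,0.03],[255,0.0009,0.0042,0,0.06]]}}

```text
t: 11.1
ee_pos: [422.8, 270.2, 51.5]
orientation: [-0.731, -3.054, 0.005]
ft_force: [0.4, -8.9, 3.3]
width: 0.8
```

```bash
python3 s.py
```

```text
t 11.1 pos [422.78 270.2   51.47] tcp rel axis in tool [ 68.47 -16.94] F tool [-4.35 -7.77 -3.26] tool-x ang 153.07412585251
```

{"op": "move_arm", "data": {"deltas": [[255,0.0004,0.0021,0,0.03],[255,0.0007,0.0042,0,0.06]]}}

```text
t: 11.27
ee_pos: [423.7, 274.0, 51.4]
orientation: [-0.822, -3.03, 0.006]
ft_force: [-1.6, -8.7, 5.4]
width: 0.4
```

```bash
python3 s.py
```

```text
t 11.2667 pos [423.7  274.02  51.4 ] tcp rel axis in tool [ 68.47 -17.26] F tool [-2.99 -8.4  -5.4 ] tool-x ang 149.63735501133996
```

{"op": "move_arm", "data": {"deltas": [[255,0.0004,0.0021,0,0.03],[255,0.0007,0.0042,0,0.06]]}}

```text
t: 11.43
ee_pos: [424.8, 277.8, 51.4]
orientation: [-0.913, -3.003, 0.007]
ft_force: [-1.3, -10.6, 7.5]
width: 0.6
```

```bash
python3 s.py
```

```text
t 11.4333 pos [424.85 277.75  51.38] tcp rel axis in tool [ 68.43 -17.59] F tool [-4.77 -9.57 -7.48] tool-x ang 146.19861848405344
```

{"op": "move_arm", "data": {"deltas": [[255,0.0002,0.0011,0,0.015],[255,0.0004,0.0021,0,0.03]]}}

```text
t: 11.6
ee_pos: [425.5, 279.6, 51.3]
orientation: [-0.956, -2.99, 0.008]
ft_force: [-2.2, -10.0, 7.1]
width: 0.2
```

```bash
python3 s.py
```

```text
t 11.6 pos [425.46 279.59  51.33] tcp rel axis in tool [ 68.45 -17.73] F tool [-4.03 -9.42 -7.08] tool-x ang 144.52147609968287
```

{"op": "move_arm", "data": {"deltas": [[255,0,0,0,0],[255,0,0,0,0],[255,0,0,0,0]]}}

```text
t: 11.85
ee_pos: [425.6, 279.7, 51.4]
orientation: [-0.955, -2.99, 0.007]
ft_force: [-2.1, -8.3, 7.0]
width: 0.3
```

```bash
python3 s.py
```

```text
t 11.85 pos [425.55 279.68  51.38] tcp rel axis in tool [ 68.45 -17.56] F tool [-3.09 -8.01 -6.97] tool-x ang 144.56179892686956
```

{"op": "move_arm", "data": {"deltas": [[255,0,-0.003,0,0],[255,0,-0.008,0,0],[255,0,-0.015,-0.01,0],[255,0,-0.015,-0.04,0],[255,0,-0.015,-0.08,0]]}}

```text
t: 12.27
ee_pos: [416.4, 268.0, 130.1]
orientation: [-0.956, -2.988, 0.007]
ft_force: [0.4, 0.8, -0.0]
width: 0.6
```

{"op": "move_arm", "data": {"deltas": [[255,0.02,-0.03,-0.03,0],[255,0.03,-0.06,-0.05,0],[255,0.03,-0.06,-0.05,0],[255,0.03,-0.06,-0.05,0]]}}

```text
t: 12.6
ee_pos: [359.0, 237.8, 183.0]
orientation: [0.956, 2.991, 0.004]
ft_force: [1.0, 0.4, -1.2]
width: 0.5
```

```bash
python3 s.py
python3 - <<'E'
from h import *
im=snap('wrist','w9');np.save('T.npy',w2c('wrist'))
t=snap('top','top9')
cv2.imwrite('pics/top9z.png',cv2.resize(t[180:295,190:350],None,fx=5,fy=5,interpolation=cv2.INTER_CUBIC))
E
```

```text
t 12.6 pos [358.97 237.81 183.01] tcp rel axis in tool [ 98.4  -90.29] F tool [-0.57  0.93  1.19] tool-x ang 144.55344484050758
```

View pics/w9.png

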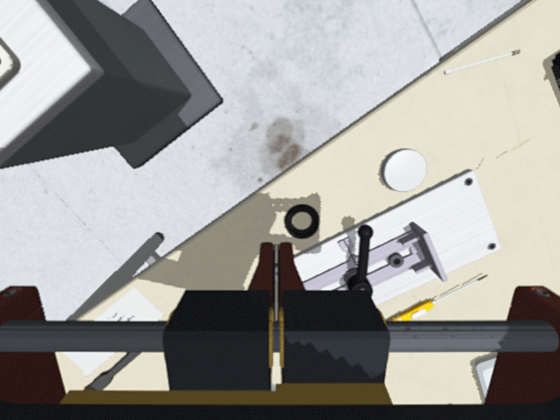

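View pics/top9z.png

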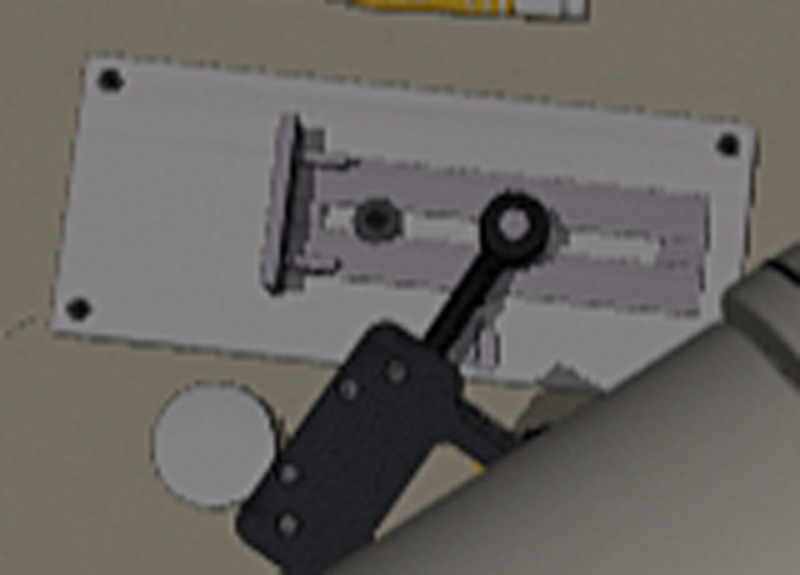

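Run:
```python
from h import *
im=cv2.imread('pics/w9.png')
cv2.imwrite('pics/w9z.png',cv2.resize(im[210:290,310:410],None,fx=7,fy=7,interpolation=cv2.INTER_CUBIC))
delta([440,240,190],np.pi/2+TH)
```

```text
delta m [-0.0642  0.0477 -0.0083] roll -0.49980359421916676
```

View pics/w9z.png

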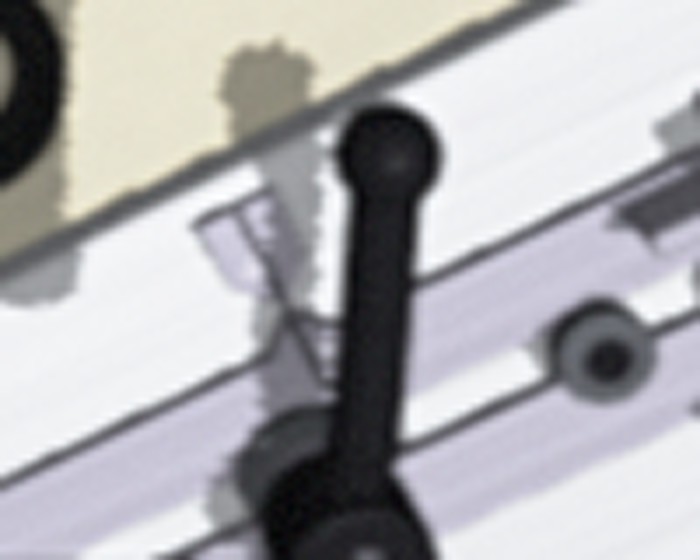

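```bash
python3 -c "
from workcell import *
print(get_obs()['ft_force'],get_obs()['qvel'].round(3)); print(close_job())"
```

```text
[ 0.17719316 -0.01477526  0.76227585] [-0.001  0.033 -0.011  0.     0.004  0.002]
the job is handed in; nothing more can be done
None
```

I slid the bracket about 40 mm along its slot to the index, tightened the clamp lever clockwise, and backed the gripper clear before handing in at about 13 s.

- **Pointer:** the wrist picture taken after tightening shows the pointer and index marks on one line. I put any offset at a few tenths of a millimetre, against the 2.5 mm allowed.
- **Clamp:** the lever turned about 1.4 rad in all. The push, converted to 60 mm from the axis, rose from about 7 N loose to about 11.5 N while turning. It read about 9.5 N with the finger stopped. I take that as inside the "good" range, but the washer's own pressing force could not be read directly.
- **Bystanders:** the screwdriver, lid and ring look unmoved in the last pictures. I judged this by eye and did not measure it.
- **During the slide:** the inner fingertip came very close to the guide screw's head and may have rested on it, at about 5 N. I raised the tool 8 mm and it did not recur.

At hand-in the force on the tool was under 1 N, and the arm was nearly at rest.

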